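# Lock the access panel on a workshop housing with its quarter-turn stud

### The arm

A 7-joint arm with a two-finger parallel gripper is mounted at the origin on the work surface. World frame = base frame: x ahead of the robot, y to its left, z up, the work surface at z = 0. Lengths are in m, angles in rad, forces in N, time in s.
With the tool pointing down it reaches from about 0.425 to 0.925 m from the base axis. Payload 6.8 kg.
Tool frame: the origin (TCP) lies at the very end of the fingers, on their centre line; the grasp point (between the pads) lies 19 mm behind it; x points along the fingers, y is the direction in which the jaws open and shut, and the axes are right-handed (so a half turn about x gives the same grasp; the last joint's range is limited). The gripper opens to 85 mm and grips with 20 to 120 N. Pads are 22 mm wide; open, the fingers measure 114 mm over their backs; the gripper's body (76 mm by 85 mm) begins 54 mm behind the grasp point. The pads swing forward as they close: fully open they stand 13 mm farther back than shut.
Start: joints at [-1.454, 0.477, 0.022, 1.555, -0.011, 1.109, -0.083], TCP at [0.15, 0.658, 0.231] pointing down, gripper open.
Joint ranges: [-2.96, 2.96], [-0.34, 2.1], [-1.41, 1.46], [0.24, 2.44], [-1.37, 4.51], [0.17, 1.92], [-2.96, 2.96]. Speed limits (rad/s): [2.39, 2.39, 3.14, 3.14, 3.14, 3.14, 3.14].

### API

Orientations are given as a rotation vector (axis times angle).
In Python, from bench import get_obs, grab_frame, camera_info, hand_in gives the robot as it stands.
- The arm moves only by the tool apply_moves, never from a script. Its argument "series" is text: rows parted by semicolons, each of 7 numbers parted by spaces: the turn, a rotation vector about the tool's x, y, z in rad, then the shift along the tool's x, y, z in m, then the opening, from 0 (shut) to 1 (fully open). In form: wx wy wz tx ty tz hand; .... A call has 1 to 12 rows; each row is the pose to reach, as a shift and turn from the pose commanded when the call began, along the tool's axes at that moment; what a row does not reach only later rows make up. A row lasts 1/8 s, in which the tool goes at most 62.5 mm and 10.7 degrees, less where a joint would pass 70% of its speed; a pose out of reach is approached as far as the arm can. A call with a gripper value outside its range is refused whole. The fingers move at their own pace and stop on an object; "force" is the grip in N (left out, the last holds). Time passes only in rows, so rows that repeat a pose let the fingers close. It gives the time, the measured TCP pose, the force and the opening at its end, in the units of the state.
- get_obs(): the state, without advancing time (a new reading comes with each control period).
- grab_frame(name): name is "scene" or "top" or "wrist"; returns the picture (420x560x3 uint8, blue, green, red); there is no depth.
- camera_info(name): a dict with "fov_y" (degrees; the focal length in pixels is half the picture's height over the tangent of half this angle, whatever the lens; pixels are square), "cx", "cy" (the principal point, pixels), "rvec" (rotation vector, rad) and "tvec" (3), from world to camera coordinates, as OpenCV has them. Camera axes: x right, y down, z forward; pixel columns grow to the right and rows downward; lengths in m; the calibration is good to about 2 mm. A picture is of the moment at which its call begins: read the wrist's pose just before it. camera_info takes no time and is no camera call; for the wrist camera it gives the pose at the moment of the call.
- hand_in(): hands the job in, once; it reports no verdict.
The state is a dict: "clock": time; "joints": joint angles; "qvel": joint speeds; "tau": joint torques, N m; "tcp_pos": TCP position; "orientation": TCP orientation; "contact_force": force on the tool from outside, world axes, zero at the start; "moment": the same for the moment, N m; "grip_width": finger opening in m.
Only numpy, scipy, OpenCV 4.12 (cv2) and the standard library are available. Lean on these libraries where they do the work, as an engineer would, in place of code of your own. Each camera call takes 0.05 s, during which the arm holds its last target.

### The job

Take the blue access panel off its wooden cradle by the orange wing of its stud and lay it flush in the recess on top of the grey housing. Then push the sprung stud in until you feel it come up against the rubber stop, turn it a quarter turn clockwise while it is down, and let go so that it springs back into its notch and stays locked. Press gently, never harder than about 25 N, and leave the hammer, the steel slug, the parts bin and the file where they are.

Things in the scene. Friction and masses are not known exactly. Their poses are not given: they have to be found in the camera images.
- panel: Loose blue panel, 110 (x) x 80 (y) x 5 mm, 0.22 to 0.35 kg with its stud. Origin at the centre of its underside, z up out of its outer face. A captive sprung stud stands upright in its centre. It starts on the cradle, underside 25 mm above the bench. It fits either way round (a half turn makes no difference).
- stud_head (a point): On the stud's axis, on top of its aluminium disc (42 mm wide, 4 mm thick), at the root of the orange wing; unpressed 43 mm above the panel's underside. Wing: 40 mm long, 10 mm thick, 22 mm high; along the panel's x unlocked, along its y locked. Grip it across its 10 mm; fingertips may push on the disc. The point sinks and turns with the stud, x along the wing.
- stud_tip (a point): End of the stud's 8 mm round shank; unpressed 12 mm below the panel's underside. 5 mm above this point a cross bar, 26 mm long and 6 mm square, runs parallel to the wing. It passes the receptacle's 31 x 11 mm slot (long way along the housing's x) only while the wing lies along the panel's x. x axis along the bar.
- stud_push (a joint): How far the stud is pushed in, m: 0 sprung out, 0.031 the very end. Spring 4 N plus 0.25 N per mm. In the seated panel the stud turns freely only when pushed to the hidden rubber stop, met at 13 to 27 mm (differs each start), which then adds about 6 N per mm. Turned and let go, it springs back about 3 mm from where the stop was met and stays (10 to 24 mm in); unlocked it springs back to 0.
- stud (a joint): Turn of the stud in the panel, rad: 0 unlocked (as it starts), grows clockwise seen from above, 1.57 locked, end stop at 1.64. Friction about 0.03 N m. With the stud up in the notch it can no longer be turned back.
- housing: Grey ribbed housing fixed to the bench, about 180 (x) x 150 (y) mm, origin at the centre of its underside, z up. Its open top has a rectangular recess for the panel, long side along x. Ledge 80 mm above the bench; above it a 4 mm high upright wall leaving 113 x 83 mm (1.5 mm play each side), then a bright rim flaring 4 mm outward, up to about 91 mm above the bench.
- seat (a point): Centre of the recess at the height of its ledge (80 mm above the bench), axes as the housing. The seated panel's underside lies here.
- cradle: Fixed plywood cradle, 130 x 110 mm, two rails 25 mm high along its x that carry the panel. Origin under its centre.
- hammer: Bystander: loose hammer lying on the bench. Leave alone.
- slug: Bystander: loose dark steel cylinder, 50 mm across, 45 mm high, origin under its centre. Leave alone.
- parts_bin: Bystander: blue open parts bin, 130 x 190 x 65 mm, origin under its centre. Leave alone.
- file: Bystander: loose flat file about 195 mm long with a grey handle. Leave alone.
Things that resemble listed ones, but are neither listed nor needed, are in the scene too. Of the things that look like the panel, the largest one is meant.

How it is judged:
By the outcome, as a careful person would: the job done as asked, in the order asked, and still so for the second after the job is handed in, with the robot touching nothing.
It also fails if it takes over 70 s, if anything falls off the work surface, if the arm or the gripper's body presses on something with over 40 N, if the wrist force passes 120 N, or if a joint passes its speed limit or range.

## Working session

There is one attempt and no reset: what is moved stays moved. The work goes in short steps, Python scripts to look and compute and a tool call to move; the robot and the scene stay as the last step left them, time stands still between calls to the robot, and variables do not carry over. Pictures are saved under pics/ and viewed, and the job is handed in when it is done.

Besides the shell and the picture viewer there is one more tool, called after "Emit:" as name(argument=value, ...), one argument or row to a line, values as JSON. apply_moves: Moves the arm, as the interface text tells. Its arguments: {"type":"object","properties":{"series":{"type":"string"},"force":{"type":"number"}},"required":["series"]}

```bash
ls; mkdir -p pics; python3 - <<'E'
from bench import *
import cv2
print(get_obs())
for n in ["scene","top","wrist"]:
    print(n,camera_info(n))
    cv2.imwrite(f"pics/{n}0.png",grab_frame(n))
E
```

```text
pics
{'clock': 0.0, 'joints': array([-1.45407715,  0.47779853,  0.02236514,  1.55646511, -0.01147214,
        1.10925611, -0.08309667]), 'qvel': array([-0.00017367, -0.00094482, -0.00097375, -0.0031525 , -0.00042956,
        0.00087882,  0.00076455]), 'tau': array([-5.53327955e-04, -5.96452403e+01,  1.60753738e+00, -2.81197071e+01,
        1.23877623e-02,  9.13197262e-03, -2.59025961e-05]), 'tcp_pos': array([0.15038501, 0.65743494, 0.23032148]), 'orientation': array([ 0.17507976,  1.56361227, -0.17790956]), 'contact_force': array([-5.33754794e-04, -7.65571678e-01,  5.17573941e-01]), 'moment': array([0.02844854, 0.00363546, 0.03847918]), 'grip_width': 0.08522960317415919}
scene {'fov_y': 52.43004974361982, 'cx': 287.15834212357123, 'cy': 204.12557459258497, 'rvec': array([ 1.95460933,  1.25848955, -0.56473478]), 'tvec': array([-0.28499522, -0.25120592,  1.63869504])}
top {'fov_y': 43.0083909863492, 'cx': 284.4957031219422, 'cy': 213.2950694622551, 'rvec': array([ 2.137887  , -2.13499664,  0.16968515]), 'tvec': array([0.05378563, 0.54616457, 1.42524999])}
wrist {'fov_y': 58.675302723464206, 'cx': 277.7159088620854, 'cy': 208.97734719719324, 'rvec': array([-2.28474077, -1.82284078, -0.24126246]), 'tvec': array([-0.67403066, -0.03368419,  0.37829297])}
```

View pics/scene0.png

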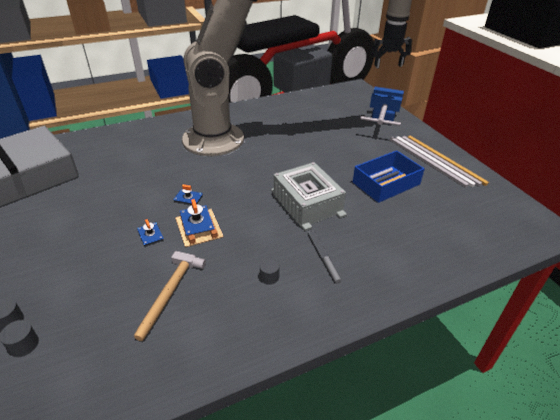

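View pics/top0.png

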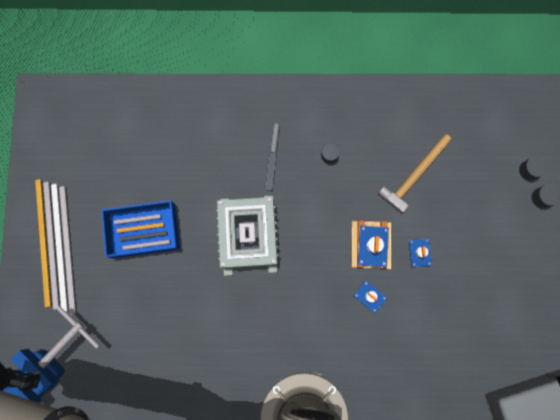

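View pics/wrist0.png

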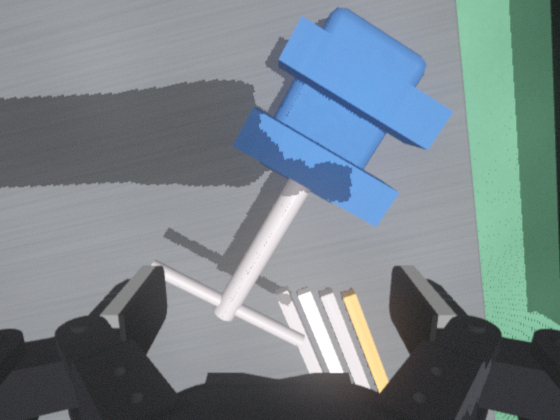

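The top view shows three look-alikes: a blue panel on the plywood cradle at (375,246), the largest; a small one at (421,253); and a small one at (371,297). I choose (375,246). The housing is at (247,233). Next I'll check the choice in a close crop.

```bash
cat > h.py <<'E'
import numpy as np, cv2
from bench import *
from scipy.spatial.transform import Rotation as R
def cam(n):
    c=camera_info(n); f=210/np.tan(np.radians(c['fov_y']/2))
    K=np.array([[f,0,c['cx']],[0,f,c['cy']],[0,0,1]]); return K,c['rvec'],c['tvec']
def at_z(cm,px,z):
    K,r,t=cm; Rm=cv2.Rodrigues(r)[0]
    d=Rm.T@np.linalg.inv(K)@np.array([px[0],px[1],1.]); o=-Rm.T@t
    return o+d*(z-o[2])/d[2]
def proj(cm,P):
    return cv2.projectPoints(np.atleast_2d(np.asarray(P,float)),cm[1],cm[2],cm[0],None)[0][:,0]
E
python3 - <<'E'
from h import *
im=cv2.imread('pics/top0.png'); c=cam('top')
a=cv2.resize(im[215:315,345:445],None,fx=5,fy=5,interpolation=cv2.INTER_CUBIC)
cv2.imwrite('pics/crop_p.png',a)
a=cv2.resize(im[185:285,200:300],None,fx=5,fy=5,interpolation=cv2.INTER_CUBIC)
cv2.imwrite('pics/crop_h.png',a)
print(at_z(c,(375,246),.068),at_z(c,(247,233),.08),at_z(c,(304,410),0), at_z(c,(421,253),0))
E
```

```text
[ 0.45358138 -0.1885459   0.068     ] [0.48678845 0.15457409 0.08      ] [0.01928002 0.00154749 0.        ] [ 0.4408671  -0.32843026  0.        ]
```

View pics/crop_p.png

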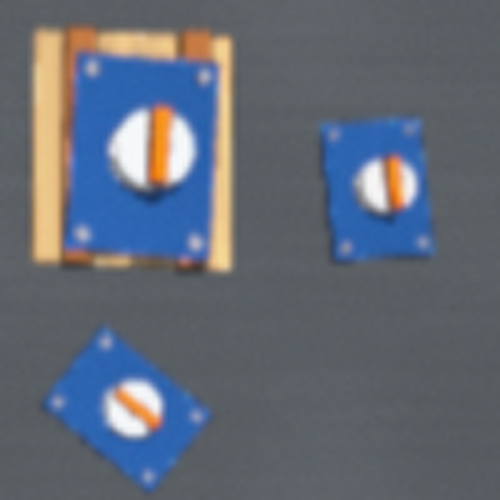

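View pics/crop_h.png

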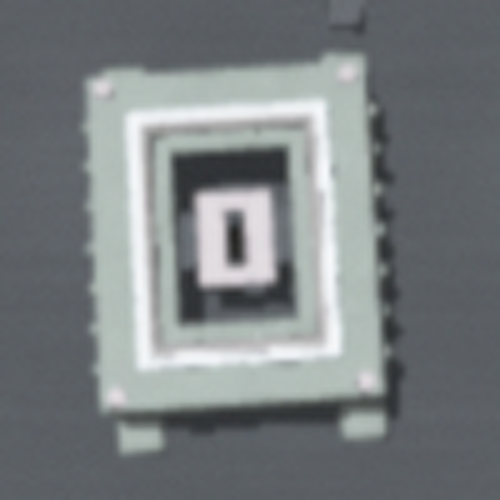

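```bash
python3 - <<'E'
from h import *
o=get_obs(); Rt=R.from_rotvec(o['orientation']).as_matrix(); print(Rt.round(3))
K,r,t=cam('wrist'); Rc=cv2.Rodrigues(r)[0]; C=-Rc.T@t; print(C, Rt.T@(C-o['tcp_pos']), (Rt.T@Rc.T).round(3))
c=cam('top')
q=lambda p,z:at_z(c,(345+p[0]/5,215+p[1]/5),z)
P=np.array([q(p,.030) for p in [(78,55),(217,65),(210,262),(65,250)]])
print(P.round(4),P.mean(0),[np.linalg.norm(P[i]-P[i-1]) for i in range(4)])
q=lambda p,z:at_z(c,(200+p[0]/5,185+p[1]/5),z)
P=np.array([q(p,.091) for p in [(125,112),(325,98),(341,357),(143,368)]])
print(P.round(4),P.mean(0),[np.linalg.norm(P[i]-P[i-1]) for i in range(4)])
tgt=np.array([.46,.155,.33]); print(Rt.T@(tgt-o['tcp_pos']))
Rd=np.array([[0,0,1],[0,1,0],[-1,0,0.]]).copy()
print(R.from_matrix(Rt.T@Rd).as_rotvec(),np.linalg.det(Rd))
E
```

```text
[[-0.     0.223  0.975]
 [-0.001  0.975 -0.223]
 [-1.    -0.001  0.   ]]
[0.08487189 0.67283182 0.37258194] [-1.42036740e-01  6.63457575e-05 -6.72662955e-02] [[ 0.    -0.263  0.965]
 [ 1.     0.001 -0.   ]
 [-0.001  0.965  0.263]]
[[ 0.5129 -0.1564  0.03  ]
 [ 0.5075 -0.2333  0.03  ]
 [ 0.3987 -0.2262  0.03  ]
 [ 0.4051 -0.147   0.03  ]] [ 0.45604641 -0.19075865  0.03      ] [np.float64(0.1082457621267405), np.float64(0.07705479842849688), np.float64(0.10900901179435245), np.float64(0.07948146997002933)]
[[0.5543 0.2135 0.091 ]
 [0.562  0.1066 0.091 ]
 [0.4234 0.0971 0.091 ]
 [0.4175 0.2013 0.091 ]] [0.48929579 0.15463279 0.091     ] [np.float64(0.13728882151110014), np.float64(0.1071563744726658), np.float64(0.13886565078120594), np.float64(0.10436399602595048)]
[-0.09880542 -0.42106492  0.41384037]
[-2.24783115e-01 -9.36962425e-06  1.38590320e-03] 1.0
```

Emit:
apply_moves(
  series="-0.22 0 0 -0.1 -0.421 0.414 1;-0.22 0 0 -0.1 -0.421 0.414 1;-0.22 0 0 -0.1 -0.421 0.414 1;-0.22 0 0 -0.1 -0.421 0.414 1;-0.22 0 0 -0.1 -0.421 0.414 1;-0.22 0 0 -0.1 -0.421 0.414 1;-0.22 0 0 -0.1 -0.421 0.414 1;-0.22 0 0 -0.1 -0.421 0.414 1;-0.22 0 0 -0.1 -0.421 0.414 1;-0.22 0 0 -0.1 -0.421 0.414 1;-0.22 0 0 -0.1 -0.421 0.414 1;-0.22 0 0 -0.1 -0.421 0.414 1",
)

```text
clock: 1.65
tcp_pos: [0.4596, 0.1561, 0.3309]
orientation: [0.003, 1.572, -0.003]
contact_force: [-0.3, 1.0, -0.7]
grip_width: 0.0855
```

```bash
python3 - <<'E'
from h import *
o=get_obs(); print(o['joints'].round(3),o['tcp_pos'],o['qvel'].round(3))
K,r,t=cam('wrist'); np.savez('w1.npz',K=K,r=r,t=t)
im=grab_frame('wrist'); cv2.imwrite('pics/w1.png',im)
cv2.imwrite('pics/w1b.png',cv2.resize(im,(800,600),interpolation=cv2.INTER_CUBIC))
E
```

```text
[-0.756  0.063  0.319  1.88  -0.022  1.202  1.137] [0.45959077 0.15609601 0.33094587] [-0.015  0.001 -0.016  0.002  0.002  0.001  0.002]
```

View pics/w1b.png

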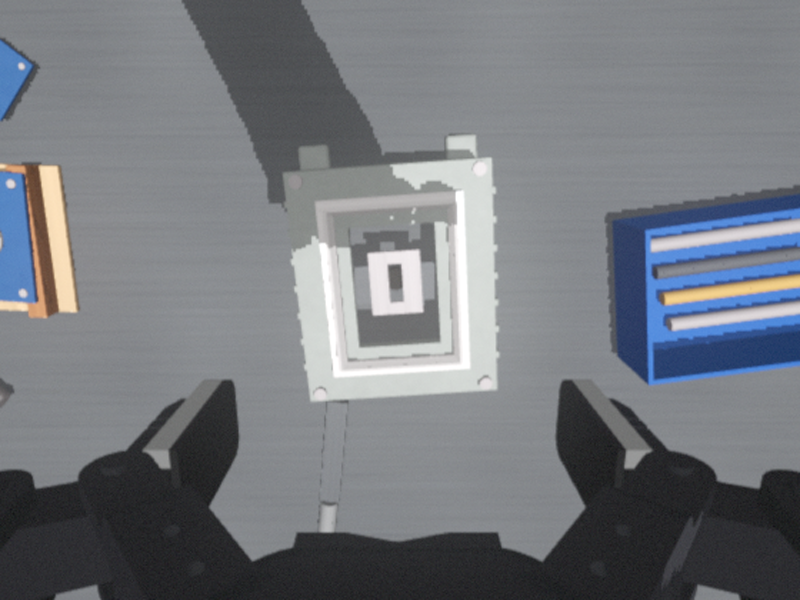

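```bash
python3 - <<'E'
from h import *
im=cv2.imread('pics/w1.png')
cv2.imwrite('pics/w1c.png',cv2.resize(im[100:290,190:360],None,fx=3,fy=3,interpolation=cv2.INTER_CUBIC))
E
```

```text
(no output)
```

View pics/w1c.png

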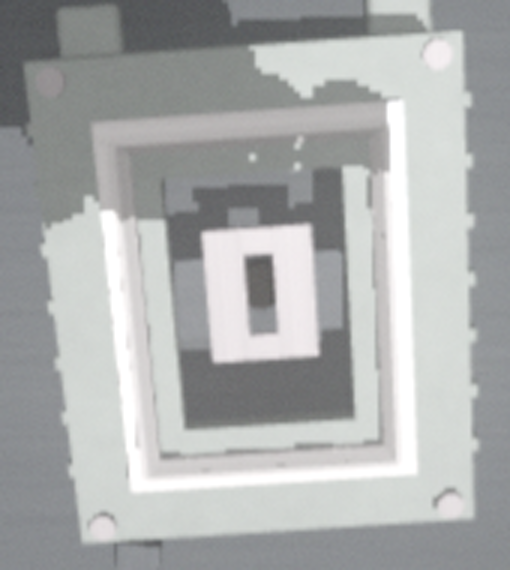

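```bash
python3 - <<'E'
from h import *
d=np.load('w1.npz'); c=(d['K'],d['r'],d['t'])
def rep(pts,z):
    P=np.array([at_z(c,(190+p[0]/3-.33,100+p[1]/3-.33),z) for p in pts])
    print(P.mean(0).round(4),[round(np.linalg.norm(P[i]-P[i-1]),4) for i in range(4)])
    for i,j in((0,3),(1,2)): print(' yaw',np.degrees(np.arctan2(*(P[j]-P[i])[[1,0]])))
    for i,j in((0,1),(3,2)): print(' yaw',np.degrees(np.arctan2(*(P[j]-P[i])[[1,0]]))-90)
rep([(93,123),(405,100),(416,474),(131,492)],.091)
rep([(25,65),(462,32),(474,518),(82,543)],.091)
rep([(202,232),(310,225),(319,355),(213,362)],.06)
rep([(245,255),(272,254),(277,333),(250,335)],.06)
E
```

```text
[0.4879 0.1552 0.091 ] [np.float64(0.1342), np.float64(0.105), np.float64(0.1347), np.float64(0.1048)]
 yaw 3.485313650653701
 yaw 3.3974411714504646
 yaw 3.9539446028695266
 yaw 3.701596544096489
[0.4872 0.155  0.091 ] [np.float64(0.1739), np.float64(0.145), np.float64(0.1744), np.float64(0.1459)]
 yaw 3.6119190610865086
 yaw 3.9044625523319416
 yaw 3.9926848497649274
 yaw 3.788227470610849
[0.4914 0.1549 0.06  ] [np.float64(0.0508), np.float64(0.0404), np.float64(0.0507), np.float64(0.0409)]
 yaw 3.7526052124255607
 yaw 4.329792585810846
 yaw 3.557563738959459
 yaw 3.7521669548557526
[0.4914 0.1549 0.06  ] [np.float64(0.0312), np.float64(0.0101), np.float64(0.0308), np.float64(0.0104)]
 yaw 3.0598628792817797
 yaw 3.464853351126844
 yaw 1.9658043360902155
 yaw 4.203395050250322
```

```bash
cat >> h.py <<'E'
def rect(cx,cy,yaw,L,W,z):
    a=np.radians(yaw); M=np.array([[np.cos(a),-np.sin(a)],[np.sin(a),np.cos(a)]])
    p=np.array([[-L,-W],[L,-W],[L,W],[-L,W]])/2@M.T+[cx,cy]
    return np.c_[p,np.full(4,z)]
def overlay(im,c,rects,x0,x1,y0,y1,s):
    a=cv2.resize(im[y0:y1,x0:x1],None,fx=s,fy=s,interpolation=cv2.INTER_CUBIC)
    for Q,col in rects:
        p=proj(c,Q); p=((p+.5-[x0,y0])*s)
        cv2.polylines(a,[np.round(p*16).astype(int).reshape(-1,1,2)],True,col,1,cv2.LINE_AA,4)
    return a
E
python3 - <<'E'
from h import *
d=np.load('w1.npz'); c=(d['K'],d['r'],d['t']); im=cv2.imread('pics/w1.png')
x,y=.489,.155
a=overlay(im,c,[(rect(x,y,3.7,.113,.083,.08),(0,0,255)),(rect(x,y,3.7,.113,.083,.084),(0,255,0)),(rect(x,y,3.7,.134,.105,.091),(255,0,0)),(rect(x,y,3.7,.18,.15,.08),(255,0,255)),(rect(x,y,3.7,.031,.011,.067),(0,0,255))],190,360,100,290,4)
cv2.imwrite('pics/w1o.png',a[:600])
cv2.imwrite('pics/w1o2.png',a[160:])
im=cv2.imread('pics/top0.png');c=cam('top')
a=overlay(im,c,[(rect(x,y,3.7,.113,.083,.08),(0,0,255)),(rect(x,y,3.7,.134,.105,.091),(255,0,0)),(rect(x,y,3.7,.18,.15,.08),(255,0,255)),(rect(x,y,3.7,.031,.011,.067),(0,0,255))],200,300,185,285,6)
cv2.imwrite('pics/t1o.png',a)
E
```

```text
(no output)
```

View pics/w1o2.png

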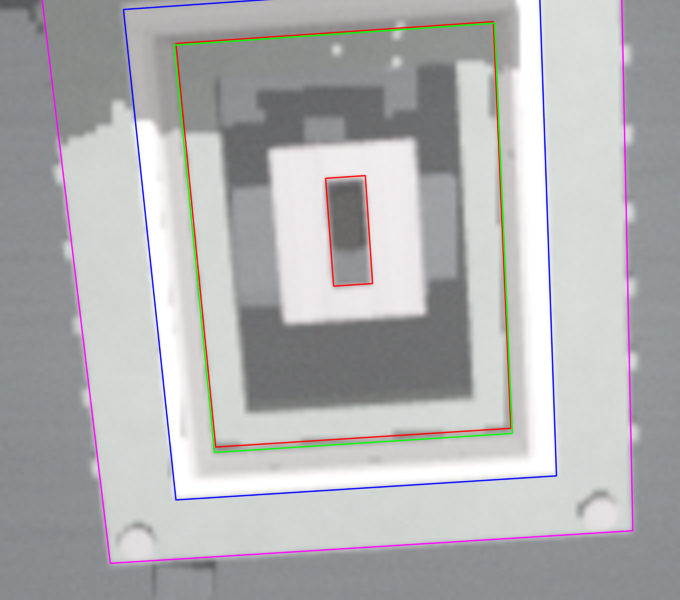

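View pics/t1o.png

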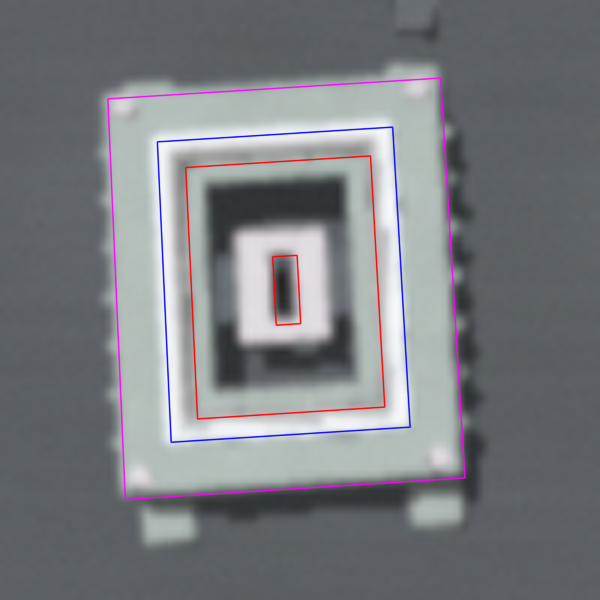

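Emit:
apply_moves(
  series="0.07 0 0 0.05 -0.346 -0.03 1;0.07 0 0 0.05 -0.346 -0.03 1;0.07 0 0 0.05 -0.346 -0.03 1;0.07 0 0 0.05 -0.346 -0.03 1;0.07 0 0 0.05 -0.346 -0.03 1;0.07 0 0 0.05 -0.346 -0.03 1;0.07 0 0 0.05 -0.346 -0.03 1;0.07 0 0 0.05 -0.346 -0.03 1;0.07 0 0 0.05 -0.346 -0.03 1;0.07 0 0 0.05 -0.346 -0.03 1",
)

```text
clock: 2.95
tcp_pos: [0.4289, -0.1893, 0.2814]
orientation: [0.057, 1.57, -0.057]
contact_force: [0.3, 0.1, 0.1]
grip_width: 0.0854
```

```bash
python3 - <<'E'
from h import *
o=get_obs(); print(o['joints'].round(3),o['tcp_pos'],o['orientation'])
K,r,t=cam('wrist'); np.savez('w2.npz',K=K,r=r,t=t)
im=grab_frame('wrist'); cv2.imwrite('pics/w2.png',im)
cv2.imwrite('pics/w2b.png',cv2.resize(im,(800,600),interpolation=cv2.INTER_CUBIC))
E
```

```text
[-0.359  0.072  0.689  2.002 -0.052  1.085  1.852] [ 0.4289389  -0.18931552  0.28136088] [ 0.05714317  1.56985124 -0.05659914]
```

View pics/w2b.png

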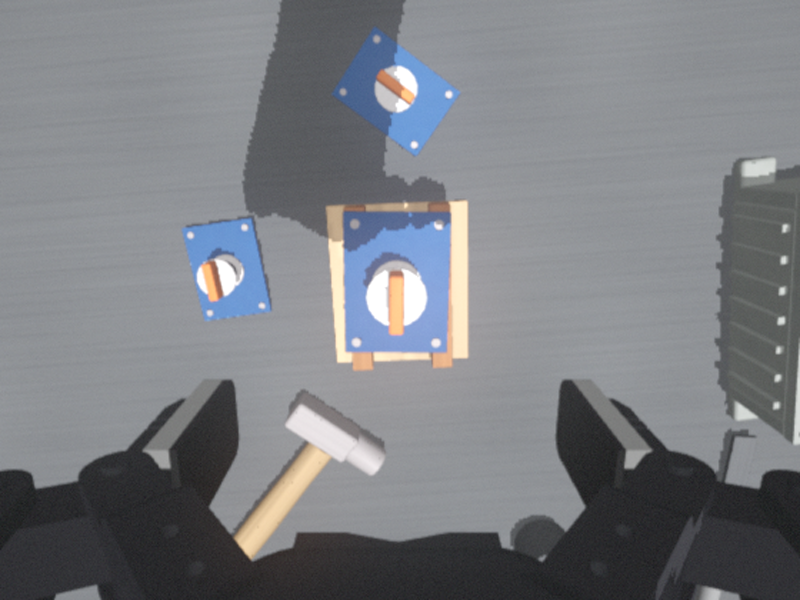

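```bash
python3 - <<'E'
from h import *
d=np.load('w2.npz'); c=(d['K'],d['r'],d['t']); im=cv2.imread('pics/w2.png')
P=np.array([at_z(c,(p[0]*.7,p[1]*.7),.03) for p in [(344,211),(450,211),(448,352),(345,353)]])
m=P.mean(0); print(m,[np.linalg.norm(P[i]-P[i-1]).round(4) for i in range(4)])
for i,j in((0,3),(1,2)): print(' yaw',np.degrees(np.arctan2(*(P[j]-P[i])[[1,0]])))
print('disc',at_z(c,(397*.7,297*.7),.068),'wing',at_z(c,(396.5*.7,302.5*.7),.09))
x,y=m[:2]; yw=-4.4
cols=[(0,0,255),(0,255,0),(255,0,255)]
a=overlay(im,c,[(rect(x,y,yw,.11,.08,.03),cols[0]),(rect(x,y,yw,.042,.042,.068),cols[1]),(rect(x,y,yw,.04,.01,.09),cols[2])],225,330,130,270,4)
cv2.imwrite('pics/w2o.png',a)
E
```

```text
[ 0.45748815 -0.19127254  0.03      ] [np.float64(0.1107), np.float64(0.0775), np.float64(0.1098), np.float64(0.0809)]
 yaw -5.200472095217955
 yaw -3.43818202768016
disc [ 0.45726433 -0.19106396  0.068     ] wing [ 0.45502036 -0.1912338   0.09      ]
```

View pics/w2o.png

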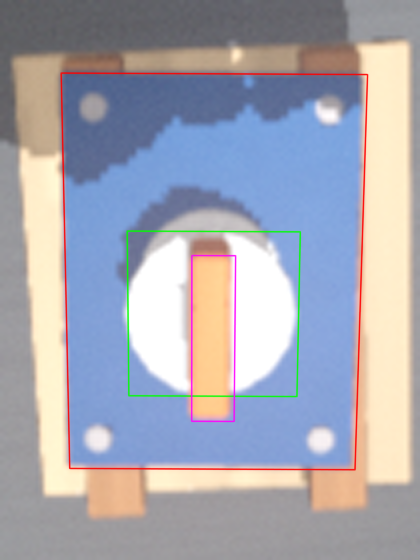

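The wrist view shows the large panel centred at about (397,282) and its wing at (397,302). It measures 110 x 79 mm, which matches the listed panel; the small ones at (227,268) and (396,90) do not. I'm descending to just above the wing.

Emit:
apply_moves(
  series="0 0 0 0.06 0 0.0284 1;0 0 0 0.11 0 0.0284 1;0 0 0 0.15 0 0.0284 1;0 0 0 0.16 0 0.0284 1;0 0 0 0.16 0 0.0284 1;0 0 0 0.16 0 0.0284 1",
)

```text
clock: 3.75
tcp_pos: [0.4581, -0.193, 0.1229]
orientation: [0.059, 1.567, -0.059]
contact_force: [-0.0, -0.7, -0.6]
grip_width: 0.0854
```

```bash
python3 - <<'E'
from h import *
o=get_obs(); print(o['joints'].round(3),o['tcp_pos'],o['orientation'],o['contact_force'])
Rt=R.from_rotvec(o['orientation']).as_matrix(); print(Rt.round(4))
print(Rt.T@(np.array([.4573,-.1913,.070])-o['tcp_pos']))
im=grab_frame('wrist'); cv2.imwrite('pics/w3.png',im)
E
```

```text
[-0.231  0.38   0.62   2.108 -0.325  0.743  2.094] [ 0.45810199 -0.19298644  0.12292118] [ 0.05855042  1.56693147 -0.05881649] [-0.0216029  -0.6604643  -0.59501181]
[[ 3.100e-03  7.470e-02  9.972e-01]
 [-3.000e-04  9.972e-01 -7.470e-02]
 [-1.000e+00 -1.000e-04  3.100e-03]]
[ 0.052918    0.00162473 -0.00108823]
```

View pics/w3.png

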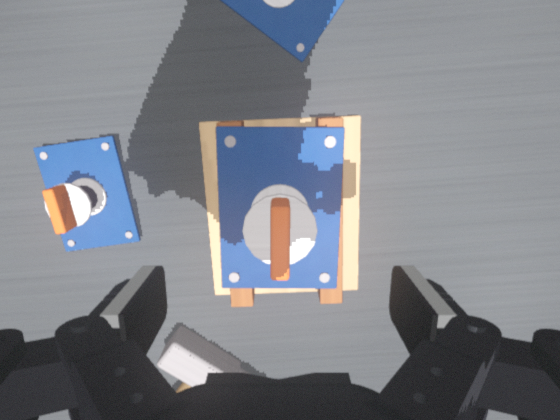

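The wing at (280,238) sits midway between the fingers, about 1 mm to the right. I'm descending and closing.

Emit:
apply_moves(
  series="0 0 0 0.03 0.0016 -0.001 1;0 0 0 0.052 0.0016 -0.001 1;0 0 0 0.052 0.0016 -0.001 1;0 0 0 0.052 0.0016 -0.001 0.5;0 0 0 0.052 0.0016 -0.001 0;0 0 0 0.052 0.0016 -0.001 0;0 0 0 0.052 0.0016 -0.001 0;0 0 0 0.052 0.0016 -0.001 0;0 0 0 0.052 0.0016 -0.001 0;0 0 0 0.052 0.0016 -0.001 0",
  force=70,
)

```text
clock: 5.05
tcp_pos: [0.4562, -0.1912, 0.0694]
orientation: [0.059, 1.569, -0.059]
contact_force: [-1.0, -1.1, 3.8]
grip_width: 0.0084
```

```bash
python3 - <<'E'
from h import *
o=get_obs(); print(o)
im=grab_frame('wrist'); cv2.imwrite('pics/w4.png',im)
E
```

```text
{'clock': 5.05, 'joints': array([-0.17001326,  0.47025036,  0.55048037,  2.14123655, -0.41255168,
        0.63213825,  2.16566451]), 'qvel': array([ 2.43840148e-04,  5.85346507e-04,  3.32753566e-05, -3.48910625e-03,
       -8.92706531e-04,  2.64226715e-04,  7.17612980e-05]), 'tau': array([-4.36627194e-01, -4.08422470e+01,  6.53416425e+00, -1.60983306e+01,
       -1.13392544e-01,  1.30533124e-01,  1.79329282e-02]), 'tcp_pos': array([ 0.45620497, -0.19123389,  0.06944038]), 'orientation': array([ 0.05872095,  1.56946274, -0.05916004]), 'contact_force': array([-0.96519109, -1.10003002,  3.80431826]), 'moment': array([-0.16917275, -0.02034234,  0.0442966 ]), 'grip_width': 0.008396694694352827}
```

View pics/w4.png

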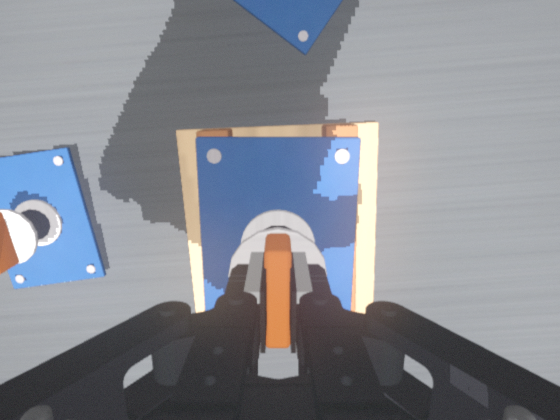

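The jaws hold the wing (col 278, rows 235–345), with the opening at 8.4 mm. Lifting.

Emit:
apply_moves(
  series="0 0 0 -0.02 0 0 0;0 0 0 -0.05 0 0 0;0 0 0 -0.09 0 0 0;0 0 0 -0.12 0 0 0;0 0 0 -0.12 0 0 0;0 0 0 -0.12 0 0 0;0 0 0 -0.12 0 0 0",
)

```text
clock: 5.98
tcp_pos: [0.4549, -0.1905, 0.1879]
orientation: [0.059, 1.573, -0.058]
contact_force: [0.2, -0.6, -2.5]
grip_width: 0.0085
```

```bash
python3 - <<'E'
from h import *
o=get_obs(); print(o)
im=grab_frame('wrist'); cv2.imwrite('pics/w5.png',im)
Rt=R.from_rotvec(o['orientation']).as_matrix()
a=np.radians(3.7); Rd=R.from_euler('z',a).as_matrix()@np.array([[0,0,1],[0,1,0],[-1,0,0.]])
print(R.from_matrix(Rt.T@Rd).as_rotvec(), Rt.T@(np.array([.489,.155,.19])-o['tcp_pos']))
E
```

```text
{'clock': 5.975, 'joints': array([-0.31369764,  0.27109094,  0.69492413,  2.05953888, -0.22221955,
        0.88681706,  2.00141142]), 'qvel': array([ 0.0004004 , -0.00171505,  0.00243848, -0.0055171 ,  0.00352944,
        0.00140108, -0.00249236]), 'tau': array([-6.15027663e-02, -3.46287346e+01,  5.57784900e+00, -2.47828567e+01,
        4.19291697e-03, -1.67260518e-03,  4.90303835e-03]), 'tcp_pos': array([ 0.45492914, -0.19051688,  0.18788897]), 'orientation': array([ 0.05889801,  1.57288492, -0.05845733]), 'contact_force': array([ 0.17761909, -0.57695312, -2.47796944]), 'moment': array([ 0.02084884,  0.01978995, -0.05958602]), 'grip_width': 0.008466165812923936}
[-0.13926155 -0.00287608 -0.00037365] [-0.00207485  0.34709628  0.00818907]
```

View pics/w5.png

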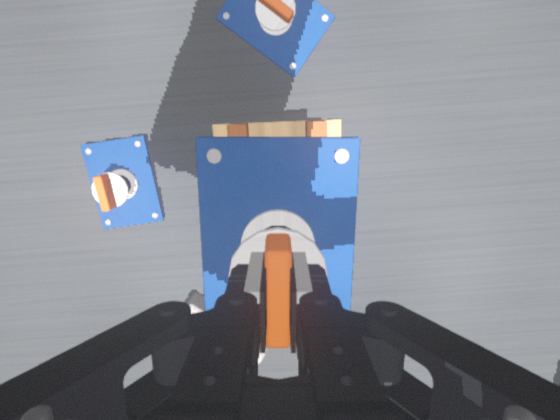

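```bash
python3 - <<'E'
from h import *
o=get_obs(); c=cam('wrist'); Rt=R.from_rotvec(o['orientation']).as_matrix()
for im in ['w5','w4']: pass
I=cv2.imread('pics/w5.png'); cv2.imwrite('pics/w5c.png',cv2.resize(I[120:320,180:380],None,fx=3,fy=3,interpolation=cv2.INTER_CUBIC))
z=o['tcp_pos'][2]-.0394
for p in [(197,137),(359.5,137),(214,156.5),(342,156.5),(203,310),(352,308)]:
    print(p,(Rt.T@(at_z(c,p,z)-o['tcp_pos'])*1000).round(2))
E
```

```text
(197, 137) [ 39.54 -38.52 -53.5 ]
(359.5, 137) [ 39.54  39.24 -53.53]
(214, 156.5) [ 39.51 -30.79 -44.19]
(342, 156.5) [ 39.52  31.29 -44.22]
(203, 310) [ 39.3  -40.41  38.98]
(352, 308) [39.3  40.41 37.71]
```

View pics/w5c.png

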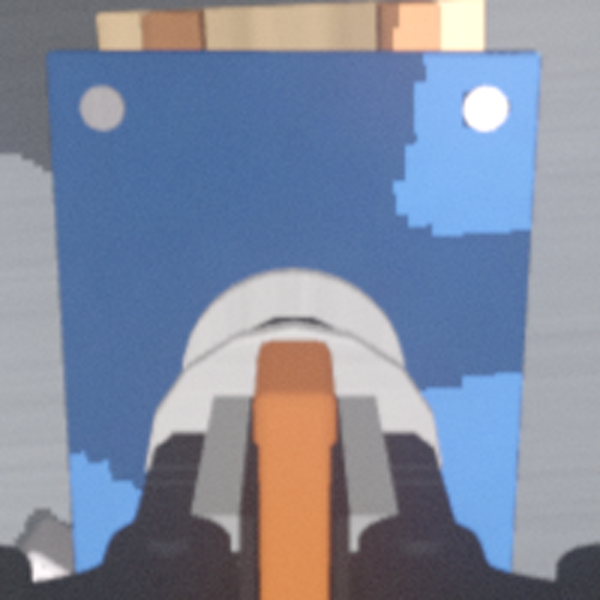

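Emit:
apply_moves(
  series="-0.05 0 0 0 0.04 0.007 0;-0.1 0 0 0 0.09 0.007 0;-0.14 0 0 0 0.14 0.007 0;-0.14 0 0 0 0.19 0.007 0;-0.14 0 0 0 0.24 0.007 0;-0.14 0 0 0 0.29 0.007 0;-0.14 0 0 0 0.33 0.007 0;-0.14 0 0 0 0.347 0.007 0;-0.14 0 0 0 0.347 0.007 0;-0.14 0 0 0 0.347 0.007 0;-0.14 0 0 0 0.347 0.007 0",
)

```text
clock: 7.4
tcp_pos: [0.4889, 0.1527, 0.1893]
orientation: [-0.049, 1.57, 0.049]
contact_force: [-0.0, -0.5, -3.0]
grip_width: 0.0083
```

```bash
python3 - <<'E'
from h import *
o=get_obs(); print(o['joints'].round(3),o['tcp_pos'],o['orientation'],o['contact_force'],o['moment'])
im=grab_frame('wrist'); cv2.imwrite('pics/w6.png',im)
t=grab_frame('top'); cv2.imwrite('pics/t6.png',cv2.resize(t[180:290,195:305],None,fx=5,fy=5,interpolation=cv2.INTER_CUBIC))
Rt=R.from_rotvec(o['orientation']).as_matrix()
a=np.radians(3.7); Rd=R.from_euler('z',a).as_matrix()@np.array([[0,0,1],[0,1,0],[-1,0,0.]])
print(R.from_matrix(Rt.T@Rd).as_rotvec(), Rt.T@(np.array([.488,.155,.1194])-o['tcp_pos']))
E
```

```text
[-0.853  0.278  0.513  2.011 -0.173  0.894  1.385] [0.48891625 0.15270026 0.18927774] [-0.04930232  1.57044218  0.04871415] [-0.03101927 -0.49942594 -3.02927966] [-0.03541916  0.0126116  -0.02399066]
[-0.00217785 -0.00021349  0.00036768] [ 0.06987703  0.0023781  -0.00075617]
```

View pics/w6.png

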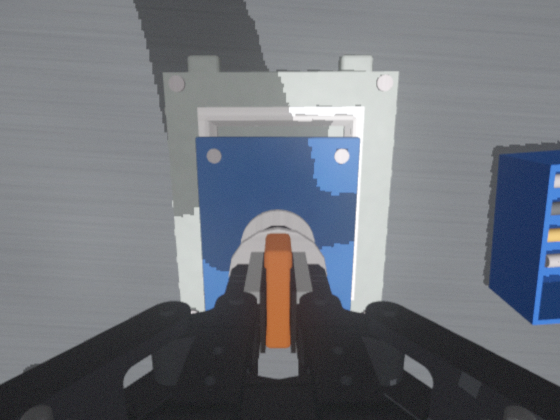

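View pics/t6.png

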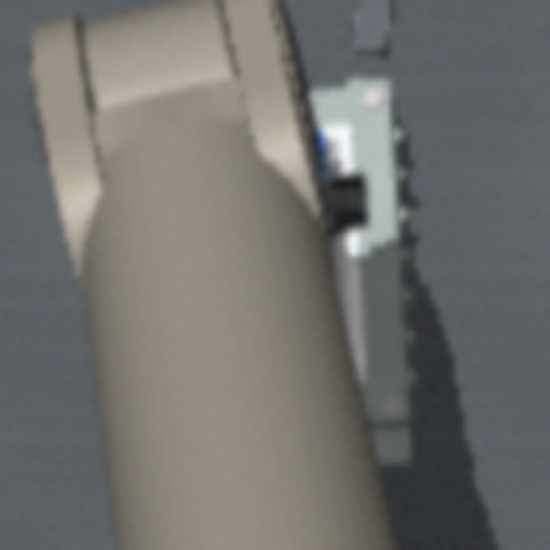

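Emit:
apply_moves(
  series="0 0 0 0.02 0.0024 -0.001 0;0 0 0 0.04 0.0024 -0.001 0;0 0 0 0.05 0.0024 -0.001 0;0 0 0 0.05 0.0024 -0.001 0;0 0 0 0.05 0.0024 -0.001 0",
)

```text
clock: 8.12
tcp_pos: [0.4883, 0.1569, 0.1399]
orientation: [-0.051, 1.569, 0.051]
contact_force: [-0.2, 0.2, -3.1]
grip_width: 0.0081
```

```bash
python3 - <<'E'
from h import *
o=get_obs(); print(o['joints'].round(3),o['tcp_pos'],o['orientation'],o['contact_force'],o['moment'])
c=cam('wrist')
im=grab_frame('wrist'); cv2.imwrite('pics/w7.png',im)
Rt=R.from_rotvec(o['orientation']).as_matrix()
print(Rt.T@(np.array([.488,.155,.1244])-o['tcp_pos']))
x,y=.489,.155
a=overlay(im,c,[(rect(x,y,3.7,.113,.083,.084),(0,255,0)),(rect(x,y,3.7,.134,.105,.091),(255,0,0)),(rect(x,y,3.7,.18,.15,.08),(255,0,255)),(rect(*(o['tcp_pos']+Rt@[0,0,.001])[:2],3.7,.11,.08,o['tcp_pos'][2]-.0394),(0,0,255))],140,420,20,320,2.4)
cv2.imwrite('pics/w7o.png',a[:600])
E
```

```text
[-0.827  0.353  0.482  2.053 -0.229  0.786  1.429] [0.48829083 0.15686463 0.13994999] [-0.05053454  1.56918802  0.05128109] [-0.24321883  0.20906372 -3.08180809] [ 0.0469123   0.00030589 -0.02225428]
[ 0.01554874 -0.00184875 -0.00042692]
```

View pics/w7o.png

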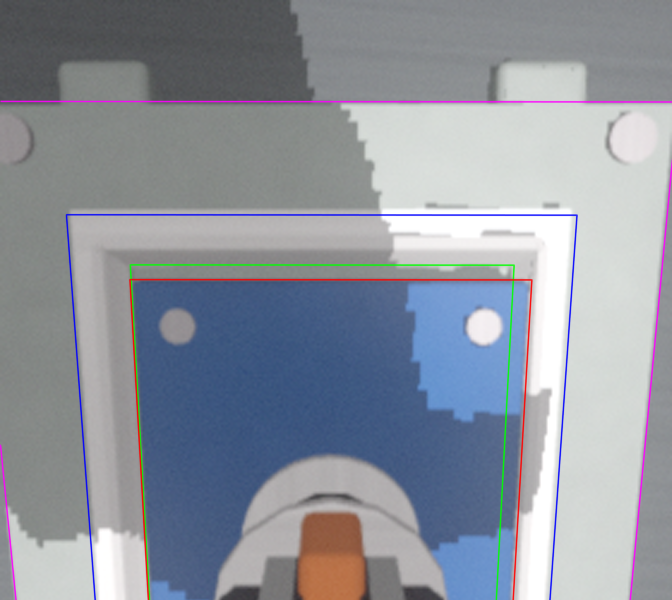

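Emit:
apply_moves(
  series="0 0 0 0 -0.0018 -0.0003 0;0 0 0 0 -0.0018 -0.0003 0;0 0 0 0.004 -0.0018 -0.0003 0;0 0 0 0.008 -0.0018 -0.0003 0;0 0 0 0.008 -0.0018 -0.0003 0;0 0 0 0.008 -0.0018 -0.0003 0;0 0 0 0.008 -0.0018 -0.0003 0",
)

```text
clock: 9.05
tcp_pos: [0.4876, 0.1551, 0.1314]
orientation: [-0.051, 1.57, 0.051]
contact_force: [-1.0, -0.5, -2.4]
grip_width: 0.0086
```

```bash
cat > v.py <<'E'
import sys
from h import *
n=sys.argv[1]
o=get_obs(); print(o['joints'].round(3),o['tcp_pos'].round(5),o['orientation'].round(4),o['contact_force'].round(2),o['moment'].round(3),o['clock'],o['grip_width'])
c=cam('wrist')
im=grab_frame('wrist'); cv2.imwrite(f'pics/{n}.png',im)
Rt=R.from_rotvec(o['orientation']).as_matrix()
print((Rt.T@(np.array([.488,.155,.1244])-o['tcp_pos'])).round(4))
x,y=.489,.155
a=overlay(im,c,[(rect(x,y,3.7,.113,.083,.084),(0,255,0)),(rect(x,y,3.7,.134,.105,.091),(255,0,0)),(rect(*(o['tcp_pos']+Rt@[0,0,.001])[:2],3.7,.11,.08,o['tcp_pos'][2]-.0394),(0,0,255))],140,420,20,320,2)
cv2.imwrite(f'pics/{n}o.png',a[:600])
E
python3 v.py w8
```

```text
[-0.818  0.365  0.477  2.061 -0.238  0.768  1.44 ] [0.48764 0.15509 0.13137] [-0.0511  1.57    0.0513] [-0.99 -0.48 -2.43] [ 0.042 -0.031 -0.016] 9.05 0.008614030551157406
[ 0.007  -0.0001  0.0004]
```

View pics/w8o.png

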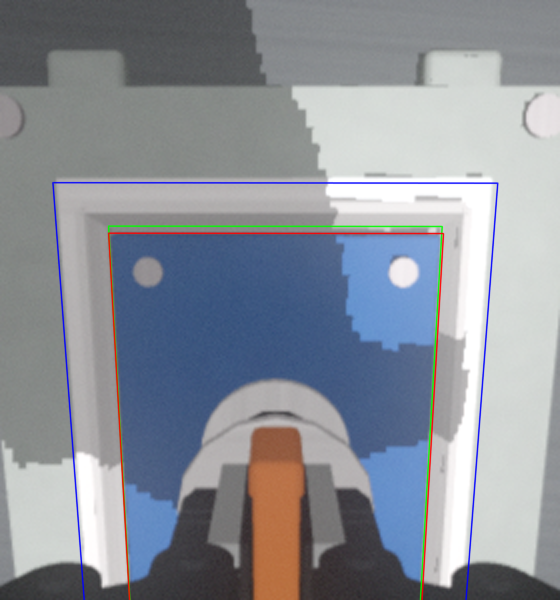

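Emit:
apply_moves(
  series="0 0 0 0.002 0 0 0;0 0 0 0.004 0 0 0;0 0 0 0.006 0 0 0;0 0 0 0.006 0 0 0;0 0 0 0.006 0 0 0",
)

```text
clock: 9.72
tcp_pos: [0.4875, 0.155, 0.1253]
orientation: [-0.051, 1.57, 0.051]
contact_force: [0.5, -0.4, -2.7]
grip_width: 0.0086
```

```bash
python3 v.py w9
```

```text
[-0.814  0.375  0.472  2.065 -0.245  0.755  1.446] [0.48755 0.15502 0.12529] [-0.0511  1.5702  0.0511] [ 0.5  -0.37 -2.66] [-0.02   0.015 -0.029] 9.725 0.008567704565181383
[ 0.0009 -0.0001  0.0004]
```

View pics/w9o.png

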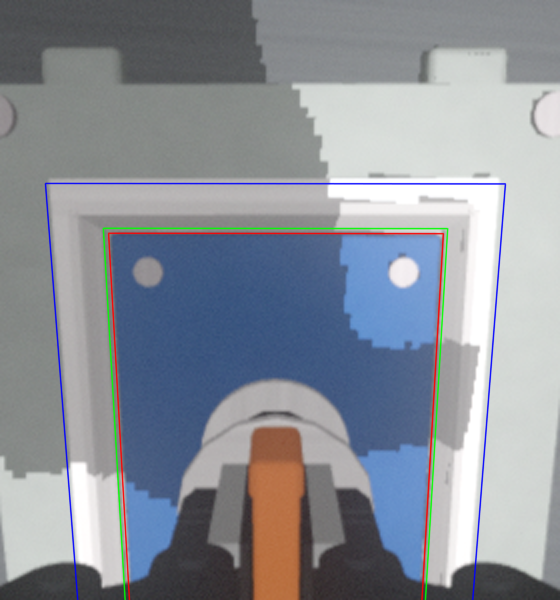

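Emit:
apply_moves(
  series="0 0 0 0.001 0 0 0;0 0 0 0.002 0 0 0;0 0 0 0.003 0 0 0;0 0 0 0.003 0 0 0",
)

```text
clock: 10.28
tcp_pos: [0.4877, 0.1551, 0.1224]
orientation: [-0.051, 1.57, 0.051]
contact_force: [-1.7, -1.1, 4.5]
grip_width: 0.0087
```

```bash
python3 v.py w10
```

```text
[-0.811  0.379  0.47   2.067 -0.249  0.748  1.449] [0.48768 0.1551  0.12244] [-0.051   1.5699  0.0513] [-1.71 -1.14  4.51] [-0.133  0.415 -0.002] 10.275 0.008676254553193697
[-0.002  -0.0001  0.0003]
```

View pics/w10o.png

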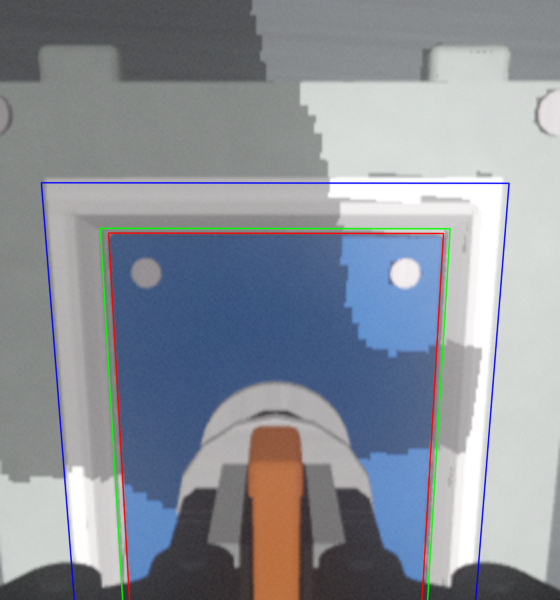

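Emit:
apply_moves(
  series="0 0 0 0.001 0 0 0;0 0 0 0.002 0 0 0;0 0 0 0.003 0 0 0;0 0 0 0.003 0 0 0",
)

```text
clock: 10.82
tcp_pos: [0.4877, 0.1551, 0.1193]
orientation: [-0.051, 1.57, 0.051]
contact_force: [-1.1, 0.4, 4.9]
grip_width: 0.0083
```

```bash
python3 v.py w11
```

```text
[-0.809  0.384  0.467  2.069 -0.253  0.742  1.452] [0.48766 0.15508 0.11929] [-0.0511  1.57    0.0512] [-1.14  0.41  4.89] [-0.199  0.269  0.01 ] 10.825 0.008325813636746792
[-0.0051 -0.0001  0.0003]
```

View pics/w11o.png

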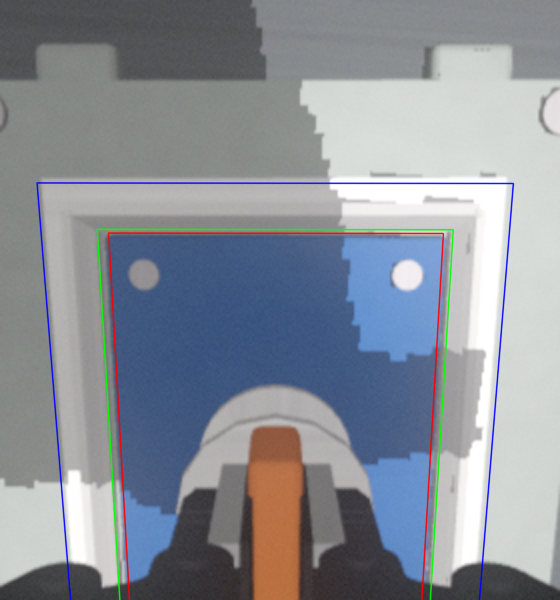

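```bash
python3 - <<'E'
from h import *
c=cam('wrist'); im=cv2.imread('pics/w11.png')
P=[at_z(c,(140+p[0]/2-.25,20+p[1]/2-.25),.085) for p in [(107,234),(445,234),(144,275),(407,275),(130,590),(424,590)]]
for p in P: print(p.round(4))
a=overlay(im,c,[(rect(.489,.155,3.7,.11,.08,.085),(0,0,255)),(rect(.489,.155,3.7,.113,.083,.084),(0,255,0))],180,380,120,320,3)
cv2.imwrite('pics/w11p.png',a)
E
```

```text
[0.4364 0.1127 0.085 ]
[0.4312 0.191  0.085 ]
[0.4453 0.1214 0.085 ]
[0.4412 0.1833 0.085 ]
[0.529  0.1193 0.085 ]
[0.5239 0.1971 0.085 ]
```

View pics/w11p.png

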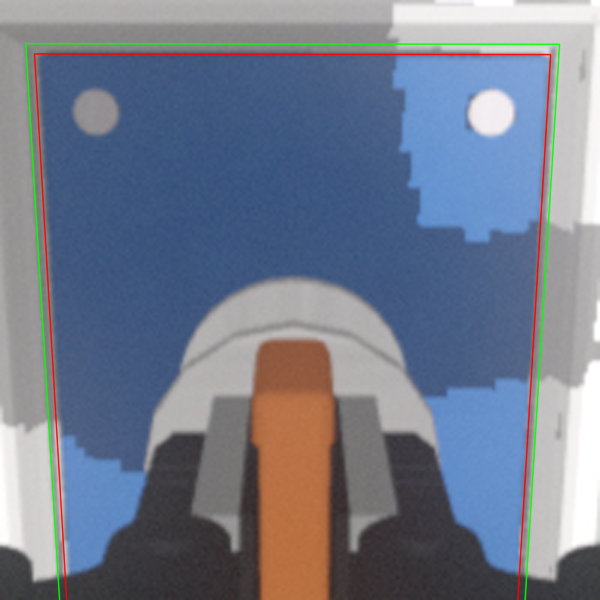

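The panel lies inside the walls at ledge height and its outline matches the z=0.085 prediction. I'm pushing the stud in gently.

Emit:
apply_moves(
  series="0 0 0 0.001 0 0 0;0 0 0 0.002 0 0 0;0 0 0 0.003 0 0 0;0 0 0 0.004 0 0 0;0 0 0 0.005 0 0 0;0 0 0 0.006 0 0 0;0 0 0 0.006 0 0 0",
)

```text
clock: 11.75
tcp_pos: [0.4877, 0.1551, 0.1134]
orientation: [-0.051, 1.57, 0.051]
contact_force: [-2.2, -1.7, 6.4]
grip_width: 0.008
```

Emit:
apply_moves(
  series="0 0 0 0.0007 0 0 0;0 0 0 0.0015 0 0 0;0 0 0 0.0015 0 0 0",
)

```text
clock: 12.12
tcp_pos: [0.4877, 0.1551, 0.112]
orientation: [-0.051, 1.57, 0.051]
contact_force: [-1.2, -1.6, 6.3]
grip_width: 0.0084
```

Emit:
apply_moves(
  series="0 0 0 0.0007 0 0 0;0 0 0 0.0015 0 0 0;0 0 0 0.0015 0 0 0",
)

```text
clock: 12.5
tcp_pos: [0.4877, 0.1551, 0.1105]
orientation: [-0.051, 1.57, 0.051]
contact_force: [-1.4, -0.6, 7.3]
grip_width: 0.0079
```

Emit:
apply_moves(
  series="0 0 0 0.0007 0 0 0;0 0 0 0.0015 0 0 0;0 0 0 0.0015 0 0 0",
)

```text
clock: 12.88
tcp_pos: [0.4878, 0.1551, 0.1093]
orientation: [-0.051, 1.57, 0.051]
contact_force: [-4.0, -1.3, 11.2]
grip_width: 0.008
```

Emit:
apply_moves(
  series="0 0 0 0.0007 0 0 0;0 0 0 0.0015 0 0 0;0 0 0 0.0015 0 0 0",
)

```text
clock: 13.25
tcp_pos: [0.4879, 0.1551, 0.1083]
orientation: [-0.05, 1.57, 0.052]
contact_force: [-4.9, -1.6, 17.4]
grip_width: 0.0081
```

The stop was met about 14.5 mm in: the force slope went to 6 N/mm and it now reads 17 N. I'm turning clockwise while holding the stud down.

Emit:
apply_moves(
  series="0.1 0 0 0 0.0001 0 0;0.22 0 0 0 0.0002 0 0;0.35 0 0 0 0.0003 0 0;0.48 0 0 0 0.0005 0.0001 0;0.6 0 0 0 0.0006 0.0002 0;0.6 0 0 0 0.0006 0.0002 0",
)

```text
clock: 14.0
tcp_pos: [0.4882, 0.1564, 0.1084]
orientation: [0.421, 1.529, -0.419]
contact_force: [-4.1, 0.5, 17.2]
grip_width: 0.0082
```

```bash
python3 v.py w12
```

```text
[-0.92   0.433  0.614  2.081 -0.372  0.733  0.966] [0.48824 0.1564  0.10836] [ 0.4211  1.5294 -0.4187] [-4.05  0.47 17.15] [-0.01   1.044 -0.015] 14.0 0.008170317095474467
[-0.016  -0.0013  0.0005]
```

View pics/w12.png

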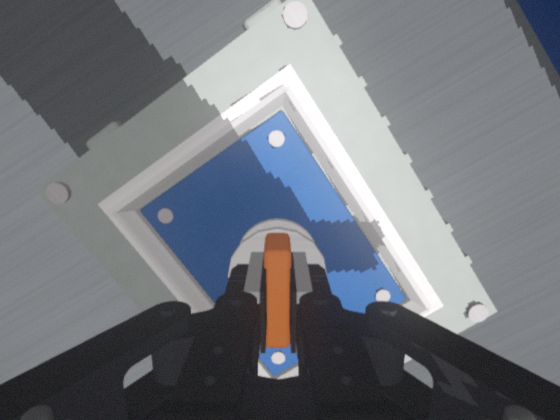

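Emit:
apply_moves(
  series="0.12 0 0 0 0 0.0001 0;0.25 0 0 0 0 0.0002 0;0.38 0 0 0 0 0.0003 0;0.51 0 0 0 0 0.0004 0;0.64 0 0 0 0 0.0006 0;0.77 0 0 0 0 0.0008 0;0.9 0 0 0 0 0.0008 0;0.98 0 0 0 0 0.0008 0;0.98 0 0 0 0 0.0008 0;0.98 0 0 0 0 0.0008 0",
)

```text
clock: 15.3
tcp_pos: [0.4901, 0.1572, 0.1086]
orientation: [1.171, 1.236, -1.164]
contact_force: [-1.4, 3.9, 15.5]
grip_width: 0.0082
```

```bash
python3 v.py w13; python3 - <<'E'
from h import *
o=get_obs(); Rt=R.from_rotvec(o['orientation']).as_matrix(); print(Rt.round(3), np.degrees(np.arctan2(Rt[1,2],Rt[0,2])))
E
```

```text
[-1.102  0.52   0.875  2.088 -0.573  0.784  0.186] [0.49008 0.15718 0.10863] [ 1.1707  1.2356 -1.1636] [-1.41  3.87 15.53] [ 0.886  0.561 -0.05 ] 15.3 0.008216681192119548
[-0.0158 -0.0022  0.002 ]
[[ 0.003  0.998  0.057]
 [ 0.003  0.057 -0.998]
 [-1.     0.003 -0.003]] -86.7342310787203
```

View pics/w13.png

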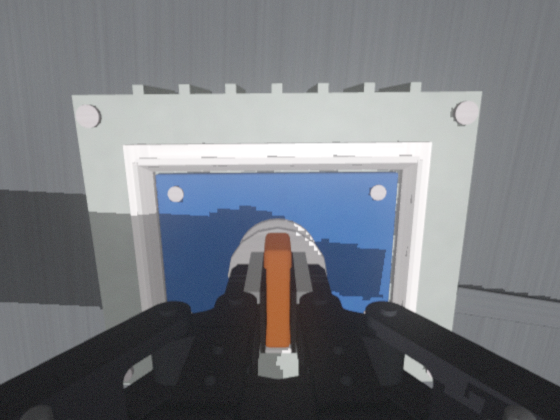

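The stud has turned 90.4°, still held past the stop at 15.5 N, and the panel stays square in the recess. I'm letting it rise into the notch, then opening.

Emit:
apply_moves(
  series="0 0 0 -0.001 0 0 0;0 0 0 -0.002 0 0 0;0 0 0 -0.003 0 0 0;0 0 0 -0.004 0 0 0;0 0 0 -0.004 0 0 0;0 0 0 -0.004 0 0 0",
)

```text
clock: 16.1
tcp_pos: [0.49, 0.1571, 0.112]
orientation: [1.17, 1.235, -1.164]
contact_force: [-0.0, 4.3, 6.0]
grip_width: 0.0086
```

```bash
python3 - <<'E'
from h import *
o=get_obs(); print(o['tcp_pos'],o['contact_force'].round(2),o['moment'].round(3))
E
```

```text
[0.48996486 0.15714399 0.11202634] [-0.04  4.35  5.95] [ 0.9   -0.152 -0.019]
```

Emit:
apply_moves(
  series="0 0 0 -0.001 0 0 0;0 0 0 -0.001 0 0 0;0 0 0 -0.001 0 0 0.15;0 0 0 -0.001 0 0 0.3;0 0 0 -0.001 0 0 0.5;0 0 0 -0.001 0 0 0.7;0 0 0 -0.001 0 0 0.7;0 0 0 -0.001 0 0 0.7",
)

```text
clock: 17.1
tcp_pos: [0.4884, 0.1552, 0.1123]
orientation: [1.168, 1.235, -1.168]
contact_force: [-0.1, 0.6, 0.1]
grip_width: 0.0597
```

```bash
python3 v.py w14
```

```text
[-1.109  0.514  0.884  2.088 -0.563  0.793  0.179] [0.48838 0.15522 0.11226] [ 1.1679  1.2351 -1.168 ] [-0.14  0.61  0.07] [-0.013 -0.039 -0.005] 17.1 0.059742498827431094
[-0.0121 -0.0004  0.0002]
```

View pics/w14.png

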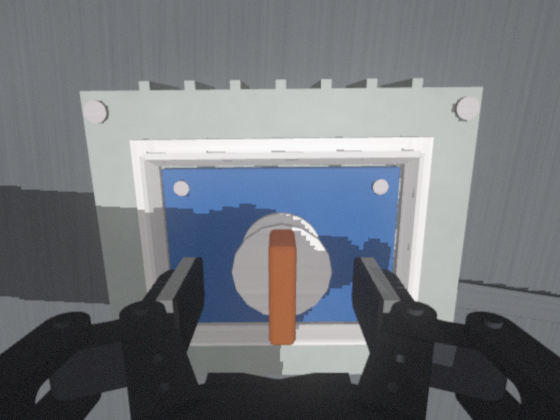

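Released. The wing lies across the panel at (283,287). I'm retreating straight up to check the height.

Emit:
apply_moves(
  series="0 0 0 -0.03 0 0 0.7;0 0 0 -0.08 0 0 0.7;0 0 0 -0.13 0 -0.02 0.7;0 0 0 -0.17 0 -0.04 0.7;0 0 0 -0.18 0 -0.05 0.7;0 0 0 -0.18 0 -0.05 0.7;0 0 0 -0.18 0 -0.05 0.7",
)

```text
clock: 18.02
tcp_pos: [0.4848, 0.2041, 0.291]
orientation: [1.167, 1.235, -1.171]
contact_force: [0.6, -0.2, -0.5]
grip_width: 0.0597
```

```bash
python3 - <<'E'
from h import *
o=get_obs(); print(o['joints'].round(3),o['tcp_pos'],o['contact_force'].round(2))
c=cam('wrist'); im=grab_frame('wrist'); cv2.imwrite('pics/w15.png',im)
Y=3.7
rs=[(rect(.489,.155,Y,.11,.08,.085),(0,0,255))]
for d,col in((.0115,(0,255,0)),(0,(255,0,255))):
    zt=.08+.043-d
    rs+=[(rect(.489,.155,Y+90,.04,.01,zt+.022),col)]
    th=np.linspace(0,2*np.pi,60); rs+=[(np.c_[.489+.021*np.cos(th),.155+.021*np.sin(th),np.full(60,zt)],col)]
p=proj(c,[[.489,.155,.09]])[0].astype(int); print(p)
x0,y0=p[0]-90,max(p[1]-80,0)
cv2.imwrite('pics/w15o.png',overlay(im,c,rs,x0,x0+180,y0,y0+150,4))
s=grab_frame('scene'); cv2.imwrite('pics/s15.png',cv2.resize(s[130:250,240:380],None,fx=5,fy=5,interpolation=cv2.INTER_CUBIC))
cv2.imwrite('pics/s15f.png',s)
cv2.imwrite('pics/t15.png',grab_frame('top'))
E
```

```text
[-1.426  0.3    1.131  1.883 -0.296  1.147 -0.132] [0.48482852 0.20413271 0.29095986] [ 0.56 -0.24 -0.53]
[280 231]
```

View pics/w15o.png

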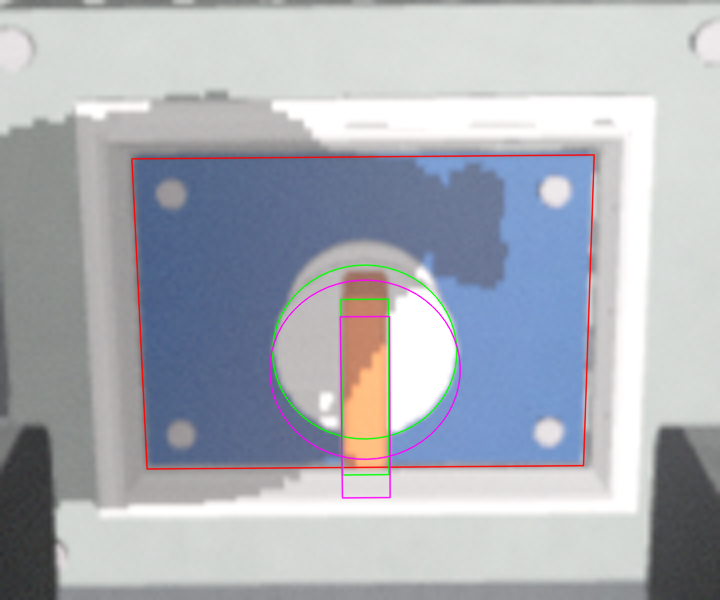

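View pics/s15.png

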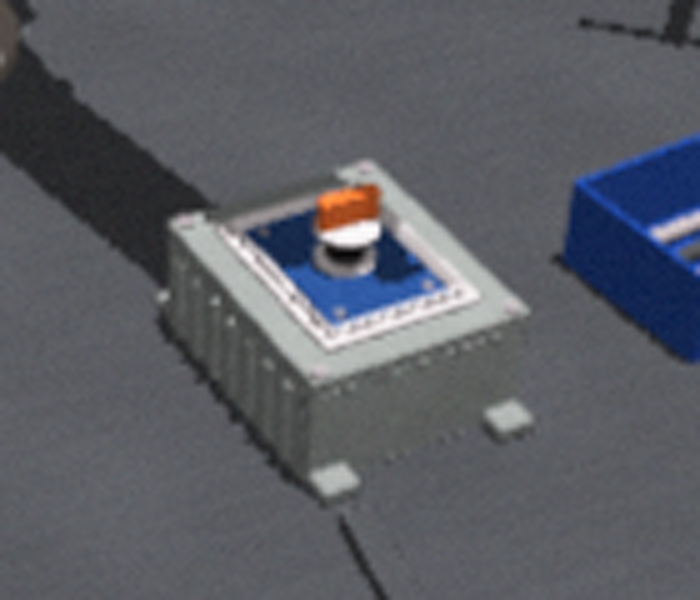

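View pics/s15f.png

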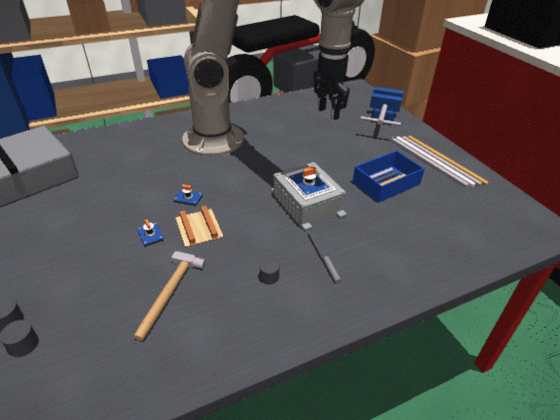

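The panel outline matches the seated model. The disc matches 11.5 mm sunk (not 0) and the wing lies across the panel, so the stud is locked. The bystanders haven't moved.

```bash
python3 -c "
from bench import *
print(hand_in(), get_obs()['clock'])"
```

```text
the job is handed in; nothing more can be done
the job is handed in; nothing more can be done
```

The blue panel is seated in the housing recess and its stud is locked; I handed the job in after about 18 s of the 70 s allowed. I picked the panel off the cradle by its orange wing and lowered it into the recess. I pushed the stud until the rubber stop, about 14.5 mm in, then turned it clockwise 90.4°, let it rise into its notch and opened the gripper.

**Last checks:**
- **Seating:** the panel's outline matches the predicted seated position within about 1 mm.
- **Lock:** the wing lies across the panel. The stud stayed sunk after release, by at least the 11.5 mm expected. The disc fits that value, but the wing's end suggests a couple of millimetres more.
- **Force:** the highest press I read was about 17 N, but forces were read only at the end of each move.
- **Surroundings:** the hammer, slug, bin and file look unmoved in the scene view, and the robot is clear of everything.

Two readings disagreed slightly. There was a brief uneven moment as one edge of the panel touched the ledge first, and a sideways force of about 4 N during the turn. That sideways force was gone after release.

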